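# Snap the missing knob onto the table hob

## Robot

A 6-joint arm with a two-finger parallel gripper is mounted at the origin on a cart in front of the work surface, level with it; the furniture and walls round the work are solid. World frame = base frame: x ahead of the robot, y to its left, z up, the work surface at z = 0. Lengths are in m, angles in rad, forces in N, time in s.
With the tool pointing down it reaches from about 0.35 to 0.975 m from the base axis. Payload 7.1 kg.
Tool frame: the origin (TCP) lies midway between the tips of the shut fingers; the grasp point (between the pads) lies 19 mm behind it; z points along the fingers, y is the line along which they close (so a half turn about z gives the same grasp; the last joint's range is limited). The gripper opens to 88 mm and grips with 3 to 60 N. Pads are 20 mm wide; open, the fingers measure 115 mm over their backs; the gripper's body (75 mm by 178 mm) begins 61 mm behind the grasp point.
Start: joints at [-1.189, 0.423, 1.63, -0, 1.089, -0.019], TCP at [0.244, -0.575, 0.223] pointing down, gripper open.
Joint ranges: [-3, 3], [-0.9, 2.11], [0.09, 2.58], [-1.31, 4.45], [0.11, 2.69], [-2.54, 2.54]. Speed limits (rad/s): [2.39, 2.39, 3.01, 3.14, 3.14, 3.14].

## Interface

Orientations are given as a rotation vector (axis times angle).
In Python, from workcell import r, imaging gives the robot as it stands. The module is installed in compiled form; this text tells all that it offers.
- The arm moves only by the tool jog_arm, never from a script. Its argument "motion" is a list of rows, each an object with "offset": the shift along the tool's x, y, z in units of 25 mm (1.0 is 25 mm), a list of three; "delta_rot": the turn, a rotation vector about the tool's x, y, z in units of 5 degrees (1.0 is 5 degrees), a list of three; "hand": the opening, from 0 (shut) to 1 (fully open). A call has 1 to 12 rows; each row shifts and turns the commanded pose from where the row before left it, along the tool's axes as they then stand; what a row does not reach is not made up. A row lasts 1/12 s, in which the tool goes at most 41.7 mm and 7.16 degrees, less where a joint would pass 70% of its speed; a pose out of reach is approached as far as the arm can. A call is refused whole if a number of a shift passes 1 or a number of a turn 1, either way. A call with a gripper value outside its range is refused whole. The fingers move at their own pace and stop on an object; "force" is the grip in N (left out, the last holds). Time passes only in rows, so rows that do not move let the fingers close. It gives the time, the measured TCP pose, the force, the opening and the grip force at its end, in the units of the state.
- r.get_obs(): the state, without advancing time (a new reading comes with each control period).
- imaging.camera(name): name is "scene" or "top"; returns the picture (400x640x3 uint8, red, green, blue); there is no depth.
- imaging.get_calibration(name): a dict with "mtx" (3x3 intrinsics, pixels), "position" and "orientation" of the camera in the world. Camera axes: x right, y down, z forward; pixel columns grow to the right and rows downward; lengths in m; the calibration is good to about 2 mm. A picture is of the moment at which its call begins. get_calibration takes no time and is no camera call.
- r.sign_off(): hands the job in; it is judged then, once.
The state is a dict: "clock": time; "qpos": joint angles; "qd": joint speeds; "tau": joint torques, N m; "tool_pos": TCP position; "ee_rot": TCP orientation; "ft_force": force on the tool from outside, world axes, zero at the start; "torque": the same for the moment, N m; "gripper_width": finger opening in m; "grasp_force": force on a finger pad.
Only numpy, scipy, OpenCV 4.12 (cv2) and the standard library are available. Lean on these libraries where they do the work, as an engineer would, in place of code of your own. Each camera call takes 0.05 s, during which the arm holds its last target. There are 200 camera calls.

## Task

One of the two control knobs of the table hob has come off. Take the loose black bar-shaped knob that matches the one still fitted, turn it so that its white line points to the cooking plates just as on the fitted knob, and push it straight down onto the bare brass D-shaft until it snaps and sits flush on the deck; then let go. Leave the round white dial where it stands.

Things in the scene. Friction and masses are not known exactly. Their poses are not given: they have to be found in the camera images.
- knob: Loose black bar knob, 80 g, 42 mm tall, upright on the table, mouth down. Round flange (68 mm wide, 5 mm high), above it a bar 56 mm long (its x), 46 mm wide (its y): grip the bar's flat sides from above. Origin: centre of underside; x along the white line to its marked end; z up. Bore below: mouth 44 mm wide, 5 mm deep, then a D 34 mm wide, flat 5.5 mm from the axis on +x, to 32 mm deep.
- knob_line (a point): The marked end of the white line on the loose knob: 28 mm from its origin along its x, 42 mm above its underside.
- shaft: Bare brass D-shaft on the fixed hob, 30 mm tall, 27 mm wide, flat 2 mm from the axis, top 13 mm tapered to a 10 mm tip. Origin: on its axis at deck level (55 mm above the table), where the knob's origin ends; z up; x to the plates: shaft flat and knob x face this way. Play 3 mm, 15 deg; side catches stop it 11 mm high; a push of 5 to 15 N snaps it home. The fitted knob is 124 mm to one side.
- dial: The wrong part, to be left alone: a loose round white dial with a red line on top, 54 mm in diameter, 31 mm tall, standing upright on the table near the loose knob. Origin: centre of the underside.
Mind the look-alikes: they are no part of the job. Leave any brown or green look-alike of the knob alone.

How it is judged:
At the end, for the whole second after the job is handed in: The black knob sits home on the D-shaft, snapped past the catches: its underside within 2.5 mm of the deck, its centre within 7 mm of the shaft's axis, upright within 0.1 rad, its white line pointing to the plates within 30 degrees, and it is at rest (z of knob in the frame of shaft between -0.003 and 0.0025 m and horizontal distance between knob and shaft below 0.007 m and angle between knob's own z axis and vertical below 0.1 rad and x of knob_line in the frame of shaft above 0.015 m and angle between the x axis of knob and the x axis of shaft, either way round below 0.52 rad and linear speed of knob below 0.01 m/s); the robot touches nothing.
It fails at once if the round white dial is moved by more than 25 mm (distance of dial from where it was at the start of the episode above 0.025 m).
It also fails if it takes over 38 s, if anything falls off the work surface, if the arm or the gripper's body presses on something with over 40 N, if the wrist force passes 120 N, or if a joint passes its speed limit or range.

## Working session

There is one attempt and no reset: what is moved stays moved. The work goes in short steps, Python scripts to look and compute and a tool call to move; the robot and the scene stay as the last step left them, time stands still between calls to the robot, and variables do not carry over. Pictures are saved under pics/ and viewed, at most 10 in all, crops included, and the job is handed in when it is done.

Besides the shell and the picture viewer there is one more tool, called after "Request:" in YAML: its name, and indented under it one key for each argument. jog_arm: Moves the arm, as the interface text tells. Its arguments: {"type":"object","properties":{"motion":{"type":"array","items":{"type":"object","properties":{"offset":{"type":"array","items":{"type":"number"}},"delta_rot":{"type":"array","items":{"type":"number"}},"hand":{"type":"number"}}}},"force":{"type":"number"}},"required":["motion"]}

```bash
mkdir -p pics; cat > h.py <<'E'
import numpy as np, cv2
from scipy.spatial.transform import Rotation as R
from workcell import r, imaging
def cal(n):
    c=imaging.get_calibration(n); o=np.array(c["orientation"],float)
    M=o if o.shape==(3,3) else (R.from_rotvec(o).as_matrix() if o.size==3 else R.from_quat(o).as_matrix())
    return np.array(c["mtx"]),np.array(c["position"]),M
def plane(n,uv,z):
    K,p,M=cal(n); uv=np.atleast_2d(uv).astype(float)
    d=(M@np.linalg.inv(K)@np.c_[uv,np.ones(len(uv))].T).T
    return p+d*((z-p[2])/d[:,2])[:,None]
def proj(n,X):
    K,p,M=cal(n); q=(K@M.T@(np.atleast_2d(X)-p).T).T
    return q[:,:2]/q[:,2:]
def snap(n,f):
    im=imaging.camera(n); cv2.imwrite(f"pics/{f}.png",im[:,:,::-1]); return im
E
python3 - <<'E'
from h import *
snap("top","t0");snap("scene","s0")
for n in("top","scene"):print(imaging.get_calibration(n))
print(r.get_obs())
E
```

```text
{'mtx': array([[461.20793153,   0.        , 318.06328181],
       [  0.        , 461.20793153, 196.98186678],
       [  0.        ,   0.        ,   1.        ]]), 'position': array([ 0.32745311, -0.13188031,  1.12018027]), 'orientation': array([-2.16103672,  2.11020217, -0.17696754])}
{'mtx': array([[399.48470885,   0.        , 317.62892922],
       [  0.        , 399.48470885, 201.31064015],
       [  0.        ,   0.        ,   1.        ]]), 'position': array([-0.02912932, -0.85575367,  0.54004443]), 'orientation': array([-1.97099642,  0.65401454, -0.39016946])}
{'clock': 0.1, 'qpos': array([-1.18898994e+00,  4.23772816e-01,  1.63059735e+00,  3.11122796e-05,
        1.08863342e+00, -1.89805256e-02]), 'qd': array([-1.10133871e-04, -1.06340982e-03, -2.53635879e-03, -2.22509317e-06,
        5.72170734e-04, -1.28242469e-03]), 'tau': array([-4.70312079e-04, -5.45617211e+01, -2.74325466e+01,  6.45302469e-02,
        1.88452320e-02, -1.24591810e-05]), 'tool_pos': array([ 0.24369293, -0.57498207,  0.22198058]), 'ee_rot': array([-3.07736377e+00, -6.25050042e-01,  3.57128473e-04]), 'ft_force': array([ 0.5378295 , -0.10047322, -1.08244203]), 'torque': array([ 0.0061947 , -0.03616888, -0.00719215]), 'grasp_force': 0.0, 'gripper_width': 0.08772605133857232}
```

View pics/t0.png

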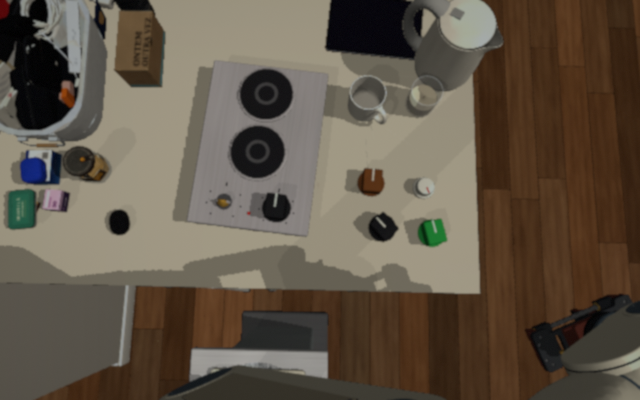

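View pics/s0.png

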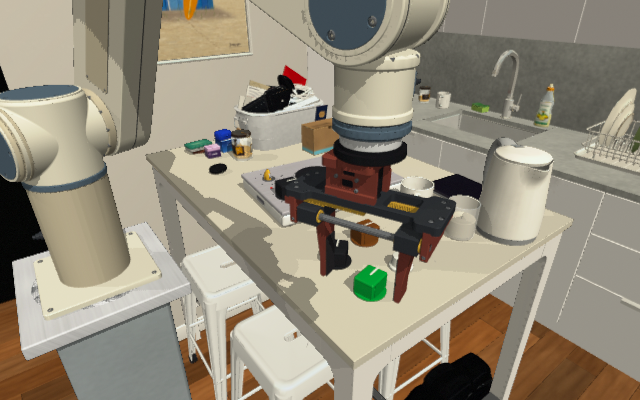

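The top view shows these candidates:
- Black bar knob with a white line at (383,227). It matches the fitted knob at (276,206), so it is the one meant.
- Brown look-alike at (371,181), green look-alike at (432,232), and the white dial at (425,187).
- Black puck at (119,221), with no line.

The bare brass shaft is at (223,201). I'll confirm the knob in a crop and measure.

```bash
python3 - <<'E'
from h import *
im=cv2.imread("pics/t0.png")
a=cv2.resize(im[155:255,340:460],None,fx=5,fy=5,interpolation=cv2.INTER_CUBIC)
b=cv2.resize(im[175:240,180:325],None,fx=5,fy=5,interpolation=cv2.INTER_CUBIC)
c=np.zeros((500,800,3),np.uint8)
c=np.vstack([np.pad(cv2.resize(a,(300,250)),((0,0),(0,425),(0,0))),b]); cv2.imwrite("pics/c0.png",c)
hsv=cv2.cvtColor(im,cv2.COLOR_BGR2HSV)
def info(name,x0,y0,x1,y1,mask,z):
    m=np.zeros_like(mask);m[y0:y1,x0:x1]=mask[y0:y1,x0:x1]
    n,l,s,ce=cv2.connectedComponentsWithStats(m.astype(np.uint8))
    i=1+np.argmax(s[1:,4]); pts=np.argwhere(l==i)[:,::-1]
    w=plane("top",pts,z)[:,:2]; C=w.mean(0); u,sv,vt=np.linalg.svd(w-C,full_matrices=False)
    print(name,s[i],ce[i].round(1),C.round(4),"axis deg",np.degrees(np.arctan2(vt[0,1],vt[0,0])).round(1),"ext",np.ptp((w-C)@vt.T,axis=0).round(4)); return w
V=hsv[...,2];S=hsv[...,1];H=hsv[...,0]
info("black knob",360,205,408,245,V<75,0.03)
info("line",365,208,400,240,(V>120),0.042) if 0 else None
for (x0,y0,x1,y1,z,n) in((374,217,390,232,.042,"loose line"),(268,190,286,212,.097,"fit line")):
    info(n,x0,y0,x1,y1,(V>110)&(S<90),z)
info("fitted",258,188,296,225,V<75,.085)
info("brass",212,192,235,212,(S>95),.085)
for n,m,z in(("plate1",(240,70,295,120),.06),("plate2",(230,125,286,180),.06)):
    info(n,m[0],m[1],m[2],m[3],V<75,z)
print(V[217:236:1,372:396])
E
```

```text
black knob [368 213  30  28 557] [381.6 227.6] [ 0.4387 -0.2828] axis deg 103.2 ext [0.0684 0.064 ]
loose line [377 218   8   9  20] [380.5 221.7] [ 0.4513 -0.2785] axis deg -136.3 ext [0.0248 0.0038]
fit line [268 190  10  16  54] [274.2 195.2] [ 0.4993 -0.0318] axis deg -167.2 ext [0.0367 0.0203]
fitted [261 193  30  29 636] [275.5 207.5] [ 0.473  -0.0347] axis deg -109.5 ext [0.0656 0.0661]
brass [217 199  11   8  69] [222.  202.4] [0.4818 0.0871] axis deg -111.2 ext [0.0246 0.0181]
plate1 [ 240   70   53   49 2065] [265.8  93.8] [0.7538 0.0019] axis deg -92.3 ext [0.1273 0.1241]
plate2 [ 230  126   55   52 2205] [257.  151.5] [0.6096 0.0168] axis deg -100.4 ext [0.1279 0.1262]
[[ 77  56  42  54  85  96  74  43  24  20  20  21  20  21  20  22  33  53
   79 106 132 147 151 151]
 [ 55  31  27  53  94 118 109  78  44  23  21  22  21  20  22  19  19  25
   40  72 112 141 149 151]
 [ 33  18  19  36  73 111 126 111  78  43  25  20  21  20  21  19  19  19
   23  45  87 125 144 150]
 [ 19  14  17  21  44  82 116 129 115  79  44  25  21  21  20  20  20  20
   19  27  58  97 131 147]
 [ 11 
[... 809 characters left out ...]
 6   9  13  15  19  21  20  22  21  21  23  21  22  22  21  21  22
   22  23  23  23  23  25]
 [  7   6   7  10  14  16  20  21  19  22  21  21  21  22  22  23  22  22
   21  21  21  23  25  39]
 [ 12   9   8   7  11  14  19  21  22  22  21  20  21  21  22  23  23  23
   22  23  23  24  35  68]
 [ 11  11   7   5   7  11  16  19  21  22  22  21  22  22  22  23  24  22
   22  22  23  28  58 101]
 [ 14  13   9   8   6   6  12  16  20  20  21  21  21  22  22  22  24  23
   23  22  21  41  85 127]
 [ 15  14  12   9   8   8   7  11  17  20  22  23  22  22  23  23  23  23
   22  22  28  61 109 145]
 [ 25  16  14  12  11   6   5   8  13  18  21  22  23  23  24  22  23  22
   22  23  46  88 130 154]]
```

View pics/c0.png

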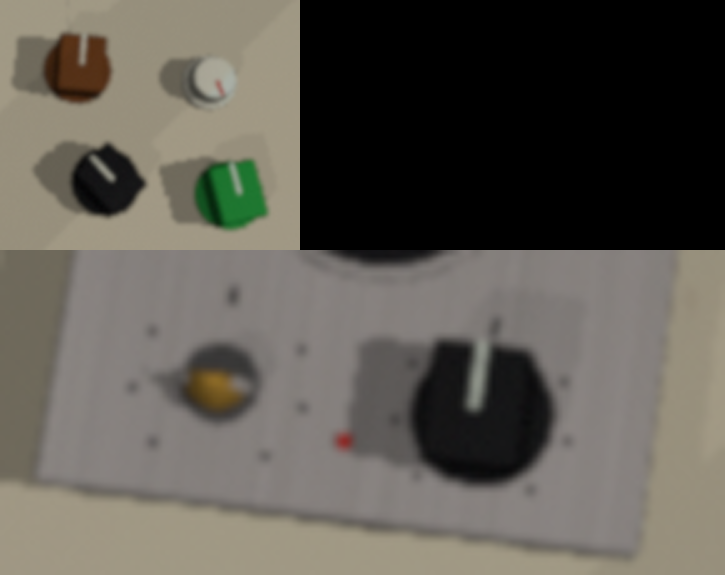

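The crop confirms it: the black bar knob at (383,227) has the same shape and white line as the fitted one. Its line points to the image's upper left. The fitted line points up, to the plates.

```bash
python3 - <<'E'
from h import *
im=cv2.imread("pics/t0.png").astype(float); V=im.max(2)
def line(x0,y0,x1,y1,z,t):
    yy,xx=np.mgrid[y0:y1,x0:x1]; w=np.clip(V[y0:y1,x0:x1]-t,0,None)
    return xx,yy,w
# loose line
pts=[];
for row in range(219,227):
    seg=V[row,376:388]-25; seg[seg<15]=0; pts.append((376+(seg*np.arange(12)).sum()/seg.sum(),row))
pts=np.array(pts); W=plane("top",pts,.042)[:,:2]; d=W[0]-W[-1]; d/=np.linalg.norm(d)
print("loose yaw",np.degrees(np.arctan2(d[1],d[0])), pts[[0,-1]])
# edge of top: along line upward until table
uv=pts[0]-pts[-1]; uv/=np.linalg.norm(uv)
s=np.arange(0,22,.5); P=pts[-1]+s[:,None]*uv
print([(round(a,1),int(v)) for a,v in zip(s,cv2.remap(V.astype(np.float32),P[:,0].astype(np.float32)[None],P[:,1].astype(np.float32)[None],1)[0])])
for e in(8,10,12,13,14):
    E=plane("top",pts[-1]+e*uv,.042)[0,:2]; print(e,E,E-.028*d)
# fitted line
pts=[]
for row in range(194,205):
    seg=V[row,269:283]-25; seg[seg<25]=0; pts.append((269+(seg*np.arange(14)).sum()/seg.sum(),row))
pts=np.array(pts); print(pts.round(1).tolist()); W=plane("top",pts,.097)[:,:2]; d=W[0]-W[-1]; d/=np.linalg.norm(d)
print("fit yaw",np.degrees(np.arctan2(d[1],d[0])))
for row in range(189,207): print(row,V[row,268:284].astype(int))
# flange-circle fits: dark contour pixels on the lower/left side
print("fitted centre", plane("top",(276.4,208),.0575)[0],"shaft disc",plane("top",(224,201.6),.055)[0])
# hob edges
g=im[...,0]
for row in (120,160,200,220): print(row,V[row,185:215].astype(int)[::2],V[row,300:330].astype(int)[::2])
for p in((240,70,295,120),(230,125,286,180)):pass
E
```

```text
loose yaw 39.7208102386592 [[378.16326531 219.        ]
 [383.884273   226.        ]]
[(np.float64(0.0), 122), (np.float64(0.5), 123), (np.float64(1.0), 129), (np.float64(1.5), 133), (np.float64(2.0), 130), (np.float64(2.5), 133), (np.float64(3.0), 134), (np.float64(3.5), 131), (np.float64(4.0), 133), (np.float64(4.5), 135), (np.float64(5.0), 135), (np.float64(5.5), 133), (np.float64(6.0), 133), (np.float64(6.5), 132), (np.float64(7.0), 126), (np.float64(7.5), 126), (np.float64(8.0), 124), (np.float64(8.5), 120), (np.float64(9.0), 123), (np.float64(9.5), 119), (np.float64(10.0), 114), (np.float64(10.5), 112), (np.float64(11.0), 105), (np.float64(11.5), 93), (np.float64(12.0), 78), (np.float64(12.5), 64), (np.float64(13.0), 56), (np.float64(13.5), 63), (np.float64(14.0), 74), (np.float64(14.5), 85), (np.float64(15.0), 94), (np.float64(15.5), 100), (np.float64(16.0), 103), (np.float64(16.5), 107), (np.float64(17.0), 111), (np.float64(17.5), 119), (np.float64(18.0), 127), (np.float64(18.5), 134), (np.float64(19.0), 140), (np.float64(19.5), 145), (np.float64(20.0), 147), (np.float64(20.5
[... 1706 characters left out ...]
 23  23  23  22  21]
206 [ 22  21  21  22  36  73 102  96  59  29  23  23  24  23  23  20]
fitted centre [ 0.4758013  -0.03417242  0.0575    ] shaft disc [0.48830572 0.08898588 0.055     ]
120 [159 159 139 111 110 110 110 110 110 107 129 134 135 135 136] [128 129 131 131 130 133 132 132 131 129 128 136 150 150 150]
160 [110 110 111 110 111 109 113 134 133 133 132 131 132 131 130] [135 133 133 135 136 134 132 131 131 147 151 151 151 151 159]
200 [111 110 106 129 136 137 136 134 134 135 132 130 124 103  94] [134 135 137 134 134 132 136 151 151 151 151 156 161 161 161]
220 [110 114 126 127 131 131 133 134 135 134 134 133 131 133 134] [136 138 135 135 134 144 151 152 151 152 151 152 151 152 151]
```

```bash
cat >> h.py <<'E'
def go(x,y,z,yaw):
    o=r.get_obs(); M=R.from_rotvec(o["ee_rot"]).as_matrix()
    d=M.T@(np.array([x,y,z])-o["tool_pos"])/.025
    a=np.radians(yaw); T=np.array([[np.cos(a),np.sin(a),0],[np.sin(a),-np.cos(a),0],[0,0,-1]])
    print("t",round(o["clock"],2),"tcp",o["tool_pos"].round(4),"units",d.round(2),"rot",(np.degrees(R.from_matrix(M.T@T).as_rotvec())/5).round(2),"w",round(o["gripper_width"],4),"F",o["ft_force"].round(1),"q6",round(o["qpos"][5],2))
E
python3 -c "
from h import *
go(.441,-.286,.13,41)"
```

```text
t 0.1 tcp [ 0.2437 -0.575   0.222 ] units [11.78 -7.56  3.69] rot [-0.02 -0.   -3.61] w 0.0877 F [ 0.5 -0.1 -1.1] q6 -0.02
```

Request:
jog_arm:
  motion:
    - {"offset": [0.98,-0.63,0.3],"hand": 1}
    - {"offset": [0.98,-0.63,0.3],"hand": 1}
    - {"offset": [0.98,-0.63,0.3],"hand": 1}
    - {"offset": [0.98,-0.63,0.3],"hand": 1}
    - {"offset": [0.98,-0.63,0.3],"hand": 1}
    - {"offset": [0.98,-0.63,0.3],"hand": 1}
    - {"offset": [0.98,-0.63,0.3],"hand": 1}
    - {"offset": [0.98,-0.63,0.3],"hand": 1}
    - {"offset": [0.98,-0.63,0.3],"hand": 1}
    - {"offset": [0.98,-0.63,0.3],"hand": 1}
    - {"offset": [0.98,-0.63,0.3],"hand": 1}
    - {"offset": [0.98,-0.63,0.3],"hand": 1}

```text
validation failed for argument at $.mo...
```

Request:
jog_arm:
  motion:
    - {"delta_rot": [0,0,-0.9],"hand": 1}
    - {"delta_rot": [0,0,-0.9],"hand": 1}
    - {"delta_rot": [0,0,-0.9],"hand": 1}
    - {"delta_rot": [0,0,-0.9],"hand": 1}
    - {"hand": 1}
    - {"hand": 1}

```text
validation failed for argument at $.mo...
```

```bash
python3 - <<'E'
from h import *
im=snap("scene","s1"); im2=snap("top","t1")
go(.441,-.286,.013,41)
print(proj("scene",[[.441,-.286,0],[.441,-.286,.042],[.4621,-.2676,.042]]).round(1))
u=proj("scene",[[.441,-.286,.04]])[0].astype(int)
a=cv2.resize(im[u[1]-60:u[1]+60,u[0]-80:u[0]+80],None,fx=4.5,fy=4.5,interpolation=cv2.INTER_CUBIC)
cv2.imwrite("pics/c1.png",a[:,:,::-1]); print(u)
E
```

```text
t 0.2 tcp [ 0.2437 -0.5751  0.2222] units [11.78 -7.56  8.38] rot [-0.01 -0.   -3.61] w 0.0876 F [0.1 0.6 0.3] q6 -0.02
[[335.4 261.2]
 [335.7 245.8]
 [337.9 239. ]]
[335 246]
```

View pics/c1.png

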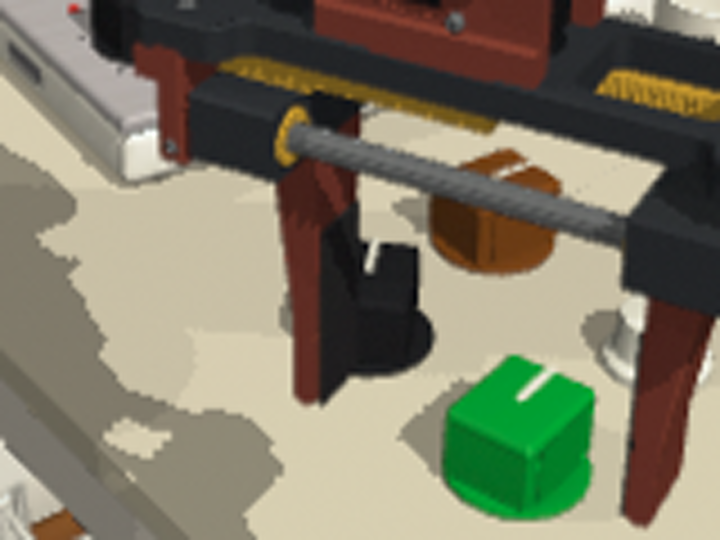

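The calls were refused, probably because every row needs all its fields. The picture shows the loose knob at about (335,246), where I expected it, partly hidden by a finger.

Request:
jog_arm:
  motion:
    - {"offset": [0.98,-0.63,0.3],"delta_rot": [0,0,0],"hand": 1}
    - {"offset": [0.98,-0.63,0.3],"delta_rot": [0,0,0],"hand": 1}
    - {"offset": [0.98,-0.63,0.3],"delta_rot": [0,0,0],"hand": 1}
    - {"offset": [0.98,-0.63,0.3],"delta_rot": [0,0,0],"hand": 1}
    - {"offset": [0.98,-0.63,0.3],"delta_rot": [0,0,0],"hand": 1}
    - {"offset": [0.98,-0.63,0.3],"delta_rot": [0,0,0],"hand": 1}
    - {"offset": [0.98,-0.63,0.3],"delta_rot": [0,0,0],"hand": 1}
    - {"offset": [0.98,-0.63,0.3],"delta_rot": [0,0,0],"hand": 1}
    - {"offset": [0.98,-0.63,0.3],"delta_rot": [0,0,0],"hand": 1}
    - {"offset": [0.98,-0.63,0.3],"delta_rot": [0,0,0],"hand": 1}
    - {"offset": [0.98,-0.63,0.3],"delta_rot": [0,0,0],"hand": 1}
    - {"offset": [0.98,-0.63,0.3],"delta_rot": [0,0,0],"hand": 1}

```text
clock: 1.2
tool_pos: [0.4414, -0.2855, 0.1323]
ee_rot: [3.079, 0.625, 0.0]
ft_force: [-0.2, 0.2, -0.0]
gripper_width: 0.0877
grasp_force: 0.0
```

Request:
jog_arm:
  motion:
    - {"offset": [0,0,0],"delta_rot": [0,0,-0.9],"hand": 1}
    - {"offset": [0,0,0],"delta_rot": [0,0,-0.9],"hand": 1}
    - {"offset": [0,0,0],"delta_rot": [0,0,-0.9],"hand": 1}
    - {"offset": [0,0,0],"delta_rot": [0,0,-0.9],"hand": 1}
    - {"offset": [0,0,0],"delta_rot": [0,0,0],"hand": 1}
    - {"offset": [0,0,0],"delta_rot": [0,0,0],"hand": 1}

```text
clock: 1.7
tool_pos: [0.4408, -0.2867, 0.1326]
ee_rot: [-2.944, -1.096, 0.0]
ft_force: [-0.2, 0.1, 1.2]
gripper_width: 0.0877
grasp_force: 0.0
```

```bash
python3 - <<'E'
from h import *
im=snap("scene","s2"); im2=snap("top","t2")
go(.441,-.286,.013,41)
u=proj("scene",[[.441,-.286,.06]])[0].astype(int)
a=im[u[1]-60:u[1]+60,u[0]-70:u[0]+70]; b=im2[160:280,320:460]
cv2.imwrite("pics/c2.png",cv2.resize(np.vstack([np.hstack([a,b])]),None,fx=2.8,fy=2.8,interpolation=cv2.INTER_CUBIC)[:,:,::-1])
E
```

```text
t 1.8 tcp [ 0.4408 -0.2868  0.1327] units [ 0.03 -0.02  4.79] rot [-0.    0.   -0.03] w 0.0877 F [ 0.7 -0.2 -0.2] q6 0.26
```

View pics/c2.png

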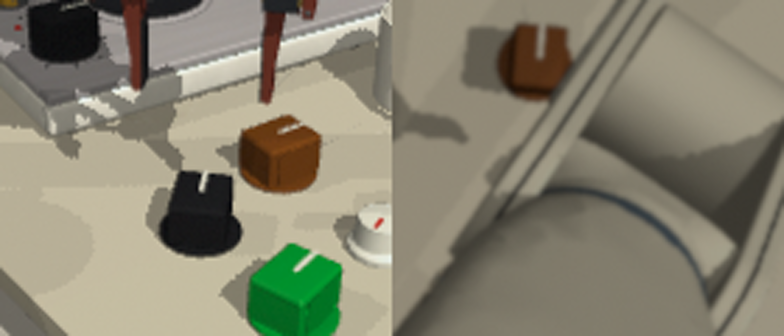

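The loose knob is unobstructed in the scene view, so I'll refine its pose there before descending.

```bash
python3 - <<'E'
from h import *
im=cv2.imread("pics/s2.png"); V=im.max(2).astype(int)
u=proj("scene",[[.441,-.286,.06]])[0].astype(int); print(u)
x0,y0=u-[70,60]
# flange outer edge predicted vs dark mask
m=(V<60).astype(np.uint8); m[:y0+58]=0; m[:,:x0+50]=0; m[:,x0+92:]=0; m[y0+96:]=0
n,l,s,c=cv2.connectedComponentsWithStats(m); i=1+np.argmax(s[1:,4]); print("mask",s[i],c[i])
def pred(x,y,yaw):
    a=np.linspace(0,2*np.pi,90); d=np.c_[np.cos(a),np.sin(a)]*.034
    P=np.vstack([np.c_[d+[x,y],a*0],np.c_[d+[x,y],a*0+.005]])
    ca,sa=np.cos(np.radians(yaw)),np.sin(np.radians(yaw))
    b=np.array([[i*.028,j*.023,.042] for i in(-1,1) for j in(-1,1)]);b[:,:2]=b[:,:2]@np.array([[ca,sa],[-sa,ca]])+[x,y]
    p=proj("scene",P); q=proj("scene",np.vstack([b,[x+.028*ca,y+.028*sa,.042]])); return p.min(0).round(1),p.max(0).round(1),q.round(1).tolist()
for a in((.441,-.286,41),(.445,-.284,41)):print(a,pred(*a))
rows=[]
for row in range(y0+60,y0+72):
    print(row,V[row,x0+58:x0+88])
E
```

```text
[335 238]
mask [322 239  29  30 654] [336.37614679 254.8088685 ]
(0.441, -0.286, 41) (array([320.4, 250.8]), array([350.5, 270.5]), [[344.0, 254.2], [323.0, 251.6], [347.9, 240.1], [328.0, 237.8], [337.9, 239.0]])
(0.445, -0.284, 41) (array([321.3, 249.8]), array([351.3, 269.4]), [[344.8, 253.1], [323.9, 250.6], [348.7, 239.2], [328.8, 236.9], [338.7, 238.0]])
238 [183 183 183 140 133 123 107 161 169 169 168 168 170 176 179 190 186 183
 183 183 183 183 183 183 184 183 183 102  84  75]
239 [183 183 182 184 183 138  56  29  57  62  59  58  89 127 158 213 182 168
 167 168 169 168 171 176 176 182 183 117  96 103]
240 [183 183 184 183 183  86  31  26  25  28  29  27  27  27 171 208  88  31
  29  58  59  58  91 128 129 177 183 140  86  98]
241 [184 182 183 183 177  71  27  30  29  30  27  27  27  39 208 178  70  28
  28  28  29  28  28  29  30 166 183 183 123  85]
242 [183 183 183 183 137  53  27  27  28  28  27  29  28  82 209 168  65  29
  30  29  29  30  30  29  28 134 178 185 183 113]
243 [185 185 185 185  89  32  28  28  28  28  29  29  27 126 211 107  36  29
  28  30  28  30  29  27  26 135 180 195 186 185]
244 [185 186 195 184  87  32  28  27  26  30  29  28  29 173 208  87  29  27
  29  29  31  30  28  28  26 141 191 197 196 196]
245 [129 129 180 115  42  28  28  27  28  27  29  27  28 193 171  68  29  28
  28  30  29  29  28  27  23 142 192 196 196 196]
246 [129 130 129  98  40  27  28  27  28  28  27  29  28  99 111  49  29  28
  29  27  29  28  28  27  21 142 191 196 196 197]
247 [130 129 130  63  30  27  29  27  27  29  28  30  30  29  29  29  27  27
  29  30  29  28  28  27  18 141 190 196 197 196]
248 [129 130 125  51  26  28  28  28  28  28  28  29  30  28  28  29  29  27
  29  29  28  29  29  28  17 140 191 196 196 196]
249 [129 130  98  40  27  27  30  30  29  30  30  29  29  29  27  29  28  28
  27  28  29  29  27  27  22 151 192 196 196 196]
```

The scene view agrees with the prediction: the line end is at (338,239) against a predicted (337.9,239.0). Now I'll descend and grip.

Request:
jog_arm:
  motion:
    - {"offset": [0.03,-0.02,0.8],"delta_rot": [0,0,0],"hand": 1}
    - {"offset": [0,0,0.8],"delta_rot": [0,0,0],"hand": 1}
    - {"offset": [0,0,0.8],"delta_rot": [0,0,0],"hand": 1}
    - {"offset": [0,0,0.8],"delta_rot": [0,0,0],"hand": 1}
    - {"offset": [0,0,0.8],"delta_rot": [0,0,0],"hand": 1}
    - {"offset": [0,0,0.4],"delta_rot": [0,0,0],"hand": 1}
    - {"offset": [0,0,0.35],"delta_rot": [0,0,0],"hand": 1}
    - {"offset": [0,0,0],"delta_rot": [0,0,0],"hand": 1}
    - {"offset": [0,0,0],"delta_rot": [0,0,0],"hand": 1}

```text
clock: 2.55
tool_pos: [0.4412, -0.286, 0.0141]
ee_rot: [-2.943, -1.099, 0.0]
ft_force: [0.3, 0.1, 0.7]
gripper_width: 0.0878
grasp_force: 0.0
```

Request:
jog_arm:
  motion:
    - {"offset": [0,0,0],"delta_rot": [0,0,0],"hand": 0.3}
    - {"offset": [0,0,0],"delta_rot": [0,0,0],"hand": 0.3}
    - {"offset": [0,0,0],"delta_rot": [0,0,0],"hand": 0.3}
    - {"offset": [0,0,0],"delta_rot": [0,0,0],"hand": 0.3}
    - {"offset": [0,0,0],"delta_rot": [0,0,0],"hand": 0.3}
    - {"offset": [0,0,0],"delta_rot": [0,0,0],"hand": 0.3}
    - {"offset": [0,0,0],"delta_rot": [0,0,0],"hand": 0.3}
    - {"offset": [0,0,0],"delta_rot": [0,0,0],"hand": 0.3}
  force: 35

```text
clock: 3.22
tool_pos: [0.4412, -0.2859, 0.0141]
ee_rot: [2.943, 1.099, 0.0]
ft_force: [0.4, 0.3, 2.9]
gripper_width: 0.0464
grasp_force: 35.0
```

Gripped: the width is 46.4 mm, matching the bar. Lift.

Request:
jog_arm:
  motion:
    - {"offset": [0,0,-0.8],"delta_rot": [0,0,0],"hand": 0.3}
    - {"offset": [0,0,-0.8],"delta_rot": [0,0,0],"hand": 0.3}
    - {"offset": [0,0,-0.8],"delta_rot": [0,0,0],"hand": 0.3}
    - {"offset": [0,0,-0.8],"delta_rot": [0,0,0],"hand": 0.3}
    - {"offset": [0,0,-0.8],"delta_rot": [0,0,0],"hand": 0.3}
    - {"offset": [0,0,-0.8],"delta_rot": [0,0,0],"hand": 0.3}
    - {"offset": [0,0,-0.8],"delta_rot": [0,0,0],"hand": 0.3}
    - {"offset": [0,0,0],"delta_rot": [0,0,0],"hand": 0.3}

```text
clock: 3.88
tool_pos: [0.4428, -0.287, 0.1573]
ee_rot: [2.939, 1.098, 0.005]
ft_force: [0.1, -1.1, -0.7]
gripper_width: 0.0458
grasp_force: 35.0
```

```bash
python3 -c "
from h import *
go(.488,.089,.155,-5.8)"
```

```text
t 3.88 tcp [ 0.4428 -0.287   0.1573] units [ 11.22 -10.17   0.05] rot [ 0.05 -0.04  9.35] w 0.0458 F [ 0.1 -1.1 -0.7] q6 0.26
```

Request:
jog_arm:
  motion:
    - {"offset": [0.93,-0.85,0],"delta_rot": [0,0,0],"hand": 0.3}
    - {"offset": [0.93,-0.85,0],"delta_rot": [0,0,0],"hand": 0.3}
    - {"offset": [0.93,-0.85,0],"delta_rot": [0,0,0],"hand": 0.3}
    - {"offset": [0.93,-0.85,0],"delta_rot": [0,0,0],"hand": 0.3}
    - {"offset": [0.93,-0.85,0],"delta_rot": [0,0,0],"hand": 0.3}
    - {"offset": [0.93,-0.85,0],"delta_rot": [0,0,0],"hand": 0.3}
    - {"offset": [0.93,-0.85,0],"delta_rot": [0,0,0],"hand": 0.3}
    - {"offset": [0.93,-0.85,0],"delta_rot": [0,0,0],"hand": 0.3}
    - {"offset": [0.93,-0.85,0],"delta_rot": [0,0,0],"hand": 0.3}
    - {"offset": [0.93,-0.85,0],"delta_rot": [0,0,0],"hand": 0.3}
    - {"offset": [0.93,-0.85,0],"delta_rot": [0,0,0],"hand": 0.3}
    - {"offset": [0.93,-0.85,0],"delta_rot": [0,0,0],"hand": 0.3}

```text
clock: 4.88
tool_pos: [0.4839, 0.0911, 0.153]
ee_rot: [-2.943, -1.099, 0.002]
ft_force: [1.3, 0.1, -0.7]
gripper_width: 0.0457
grasp_force: 35.0
```

Request:
jog_arm:
  motion:
    - {"offset": [0,0,0],"delta_rot": [0,0,0.94],"hand": 0.3}
    - {"offset": [0,0,0],"delta_rot": [0,0,0.94],"hand": 0.3}
    - {"offset": [0,0,0],"delta_rot": [0,0,0.94],"hand": 0.3}
    - {"offset": [0,0,0],"delta_rot": [0,0,0.94],"hand": 0.3}
    - {"offset": [0,0,0],"delta_rot": [0,0,0.94],"hand": 0.3}
    - {"offset": [0,0,0],"delta_rot": [0,0,0.94],"hand": 0.3}
    - {"offset": [0,0,0],"delta_rot": [0,0,0.94],"hand": 0.3}
    - {"offset": [0,0,0],"delta_rot": [0,0,0.94],"hand": 0.3}
    - {"offset": [0,0,0],"delta_rot": [0,0,0.94],"hand": 0.3}
    - {"offset": [0,0,0],"delta_rot": [0,0,0.94],"hand": 0.3}
    - {"offset": [0,0,0],"delta_rot": [0,0,0],"hand": 0.3}
    - {"offset": [0,0,0],"delta_rot": [0,0,0],"hand": 0.3}

```text
clock: 5.88
tool_pos: [0.4841, 0.0895, 0.1532]
ee_rot: [3.137, -0.162, -0.002]
ft_force: [0.4, -1.0, -1.1]
gripper_width: 0.0459
grasp_force: 35.0
```

```bash
python3 - <<'E'
from h import *
im=snap("scene","s3")
go(.488,.089,.11,-5.8)
u=proj("scene",[[.488,.089,.10]])[0].astype(int)
print(u,proj("scene",[[.488,.089,.055],[.488,.089,.085],[.488,.089,.141],[.516,.086,.183]]).round(1))
cv2.imwrite("pics/c3.png",cv2.resize(im[u[1]-50:u[1]+50,u[0]-70:u[0]+70],None,fx=5.5,fy=5.5,interpolation=cv2.INTER_CUBIC)[:,:,::-1])
E
```

```text
t 5.93 tcp [0.4842 0.0896 0.1533] units [0.16 0.01 1.73] rot [ 0.    0.01 -0.02] w 0.046 F [ 0.4  0.7 -0.9] q6 1.83
[266 164] [[267.9 179. ]
 [267.2 169.6]
 [266.  151.3]
 [274.3 135.4]]
```

View pics/c3.png

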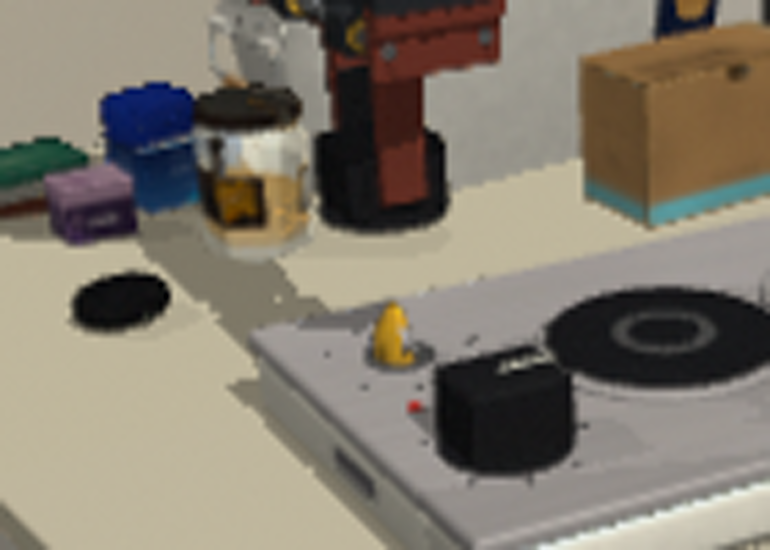

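The held knob is upright above the shaft, with its flange at about (266,152). The shaft disc is at (268.7,178.5) against a predicted (267.9,179.0). I'll measure the knob's offset along the bar.

```bash
python3 - <<'E'
from h import *
im=cv2.imread("pics/s3.png");V=im.max(2).astype(int)
for row in(145,148,150,152,154,156):print(row,V[row,250:284])
for x in(.480,.4841,.488):
  a=np.linspace(0,2*np.pi,180)
  P=np.vstack([np.c_[x+.034*np.cos(a),.0895+.034*np.sin(a),a*0+z] for z in(.1392,.1442)])
  p=proj("scene",P);print(x,p.min(0).round(1),p.max(0).round(1))
for row in range(174,184):print(row,V[row,258:280])
a=np.linspace(0,2*np.pi,180)
for s in(.0,):
  p=proj("scene",np.c_[.488+.02*np.cos(a),.089+.02*np.sin(a),a*0+.055]);print(p.min(0),p.max(0))
E
```

```text
145 [105 117 116  49  17  12  14  14  15  23  25  24  20  22  31  75  93  94
  93  94  94  93  93  47  24  23  23 145 154 155 154 151 150 150]
148 [119 123 117  77  28  14  14  15  13  21  25  23  20  22  30  58  91  96
  96  97  97  96  97  66  31  25  23  98 154 164 188 191 191 192]
150 [104 101 127 178  72  14  13  16  16  20  25  22  20  22  29  48  85  89
  90  90  79  53  35  25  22  22  24  69 181 191 191 190 191 191]
152 [116 120 179 133  52  27  23  19  14  14  24  23  24  23  22  16  18  17
  18  17  18  18  23  23  25  24  33 147 187 191 191 191 191 191]
154 [144 151 176 182 130  75  38  33  27  19  18  21  16  24  26  26  27  25
  27  26  26  25  47  49  81 118 181 191 191 191 191 191 191 191]
156 [139 142 175 173 177 179 178 178 150 146 122  99  96  97  97  97 117 119
 119 143 174 179 178 178 178 178 178 178 189 191 190 191 191 190]
0.48 [251.2 146.7] [275.6 156.9]
0.4841 [252.5 146.4] [276.8 156.6]
0.488 [253.7 146.1] [278.  156.2]
174 [160 159 117 129 155 136 135 162 175 183 192 175 147 154 156 157 158 159
 157 156 157 157]
175 [159 159 158 158 159  98 132 158 170 178 
[... 165 characters left out ...]
 112  78 112 114 150 172 180 105  99 113  77  69  83 144
 154 154 155 156]
178 [158 159 158 157 104  62 103 100 138 168 177 120 151  88  70  68  67 124
 143 144 154 147]
179 [155 156 155 156 105  76  85  88 129 157 164 166 165  98  70  78  85 130
 136 135 135  88]
180 [156 156 156 156 135  95  88  81  86 110 117 117 105  87  92 117 138  85
  78  46  26  27]
181 [156 157 157 156 156 157 138 109 105 107 106 106 121 123 153 159 121  47
  25  27  27  26]
182 [158 157 157 155 157 156 156 157 157 156 157 158 159 158 158 156 123  46
  21  26  27  27]
183 [156 156 156 152 147 154 157 159 157 157 158 158 158 151 144 154 104  36
  17  23  25  27]
[261.01217138 176.23656558] [274.74554693 181.90317731]
```

Request:
jog_arm:
  motion:
    - {"offset": [0.17,0.02,0.3],"delta_rot": [0,0,0],"hand": 0.3}
    - {"offset": [0,0,0.4],"delta_rot": [0,0,0],"hand": 0.3}
    - {"offset": [0,0,0.4],"delta_rot": [0,0,0],"hand": 0.3}
    - {"offset": [0,0,0.4],"delta_rot": [0,0,0],"hand": 0.3}
    - {"offset": [0,0,0.3],"delta_rot": [0,0,0],"hand": 0.3}
    - {"offset": [0,0,0.2],"delta_rot": [0,0,0],"hand": 0.3}
    - {"offset": [0,0,0.2],"delta_rot": [0,0,0],"hand": 0.3}
    - {"offset": [0,0,0.2],"delta_rot": [0,0,0],"hand": 0.3}
    - {"offset": [0,0,0.2],"delta_rot": [0,0,0],"hand": 0.3}
    - {"offset": [0,0,0],"delta_rot": [0,0,0],"hand": 0.3}
    - {"offset": [0,0,0],"delta_rot": [0,0,0],"hand": 0.3}
  force: 45

```text
clock: 6.85
tool_pos: [0.4887, 0.0887, 0.0888]
ee_rot: [3.137, -0.165, -0.0]
ft_force: [0.3, -0.3, -0.8]
gripper_width: 0.046
grasp_force: 45.0
```

Request:
jog_arm:
  motion:
    - {"offset": [0,0,0.12],"delta_rot": [0,0,0],"hand": 0.3}
    - {"offset": [0,0,0.12],"delta_rot": [0,0,0],"hand": 0.3}
    - {"offset": [0,0,0.12],"delta_rot": [0,0,0],"hand": 0.3}
    - {"offset": [0,0,0],"delta_rot": [0,0,0],"hand": 0.3}
    - {"offset": [0,0,0],"delta_rot": [0,0,0],"hand": 0.3}

```text
clock: 7.27
tool_pos: [0.4891, 0.0891, 0.0801]
ee_rot: [-3.137, 0.166, -0.001]
ft_force: [0.7, 3.6, 2.1]
gripper_width: 0.0456
grasp_force: 45.0
```

Contact begins at about the catch height. Push on.

Request:
jog_arm:
  motion:
    - {"offset": [0,-0.03,0.1],"delta_rot": [0,0,0],"hand": 0.3}
    - {"offset": [0,0,0.1],"delta_rot": [0,0,0],"hand": 0.3}
    - {"offset": [0,0,0.1],"delta_rot": [0,0,0],"hand": 0.3}
    - {"offset": [0,0,0],"delta_rot": [0,0,0],"hand": 0.3}

```text
clock: 7.6
tool_pos: [0.4882, 0.0895, 0.0716]
ee_rot: [3.137, -0.165, -0.002]
ft_force: [0.2, 4.3, -6.6]
gripper_width: 0.0457
grasp_force: 45.0
```

Request:
jog_arm:
  motion:
    - {"offset": [0,0,0.1],"delta_rot": [0,0,0],"hand": 0.3}
    - {"offset": [0,0,0.1],"delta_rot": [0,0,0],"hand": 0.3}
    - {"offset": [0,0,0],"delta_rot": [0,0,0],"hand": 0.3}
    - {"offset": [0,0,0],"delta_rot": [0,0,0],"hand": 0.3}

```text
clock: 7.93
tool_pos: [0.4887, 0.0895, 0.0688]
ee_rot: [3.137, -0.164, -0.0]
ft_force: [-6.7, 3.5, 20.8]
gripper_width: 0.046
grasp_force: 45.0
```

It is seated: the TCP is at 0.0688 m against an expected 0.069 m, with a firm 21 N upward reaction. Release and retreat straight up.

Request:
jog_arm:
  motion:
    - {"offset": [0,0,0],"delta_rot": [0,0,0],"hand": 0.9}
    - {"offset": [0,0,0],"delta_rot": [0,0,0],"hand": 0.9}
    - {"offset": [0,0,0],"delta_rot": [0,0,0],"hand": 0.9}
    - {"offset": [0,0,0],"delta_rot": [0,0,0],"hand": 0.9}
    - {"offset": [0,0,0],"delta_rot": [0,0,0],"hand": 0.9}
    - {"offset": [0,0,0],"delta_rot": [0,0,0],"hand": 0.9}
    - {"offset": [0,0,-0.4],"delta_rot": [0,0,0],"hand": 0.9}
    - {"offset": [0,0,-0.8],"delta_rot": [0,0,0],"hand": 0.9}
    - {"offset": [0,0,-0.8],"delta_rot": [0,0,0],"hand": 0.9}
    - {"offset": [0,0,-0.8],"delta_rot": [0,0,0],"hand": 0.9}
    - {"offset": [0,0,-0.8],"delta_rot": [0,0,0],"hand": 0.9}
    - {"offset": [0,0,-0.8],"delta_rot": [0,0,0],"hand": 0.9}

```text
clock: 8.93
tool_pos: [0.4887, 0.0894, 0.1791]
ee_rot: [-3.137, 0.165, -0.0]
ft_force: [0.3, -0.4, -0.7]
gripper_width: 0.0785
grasp_force: 0.0
```

Request:
jog_arm:
  motion:
    - {"offset": [0,0,-0.5],"delta_rot": [0,0,0],"hand": 0.9}
    - {"offset": [0,0,0],"delta_rot": [0,0,0],"hand": 0.9}
    - {"offset": [0,0,0],"delta_rot": [0,0,0],"hand": 0.9}

```text
clock: 9.18
tool_pos: [0.4892, 0.0895, 0.1908]
ee_rot: [-3.137, 0.165, -0.003]
ft_force: [-0.6, 0.3, -0.0]
gripper_width: 0.0791
grasp_force: 0.0
```

```bash
python3 - <<'E'
from h import *
im=snap("scene","s4")
go(.488,.089,.2,-5.8)
u=np.array([275,170])
cv2.imwrite("pics/c4.png",cv2.resize(im[u[1]-45:u[1]+45,u[0]-60:u[0]+60],None,fx=6,fy=6,interpolation=cv2.INTER_CUBIC)[:,:,::-1])
a=np.linspace(0,2*np.pi,180)
p=proj("scene",np.vstack([np.c_[.488+.034*np.cos(a),.089+.034*np.sin(a),a*0+z] for z in(.055,.06)]))
print(p.min(0),p.max(0),proj("scene",[.516,.086,.097]))
print(im.max(2)[165:190,250:290].astype(int)[::3])
E
```

```text
t 9.23 tcp [0.4885 0.0894 0.1899] units [-0.02  0.02 -0.41] rot [ 0.   -0.   -0.05] w 0.0791 F [-0.1  0.6 -0.1] q6 1.83
[256.05216118 172.80355301] [279.53467703 183.96971297] [[275.87218902 163.81716534]]
[[174 181 180 180 190 190 179 113  98  67  32  27  26  28  27  26  27 106
  112 141 145 114  72  34  27  28  27  93 167 174 172 179 161 158 159 158
  159 158 158 158]
 [126 126 126 125 126 126 101  38  18  23  24  28  26  28  28  29  29  29
   26  28  28  30  31  33  31  29  29  26  24  23 147 156 156 155 156 155
  155 155 155 155]
 [137 134 121 144 153 160 108  38  13  14  15  15  22  25  25  25  25  25
   25  24  22  22  22  23  24  21  23  21  25  23 142 157 157 156 157 156
  155 156 157 157]
 [160 160 159 124 107 106 105  41  14  14  15  16  17  22  23  20  23  23
   23  23  23  23  22  22  22  24  24  23  23  25 111 147 148 153 146 146
  153 154 156 158]
 [158 158 158 158 158 150 121  67  26  14  16  17  15  21  23  22  21  23
   24  21  24  23  22  22  25  23  23  22  22  23 105 141 145 136 136 135
  135 111  84  61]
 [158 158 158 157 156 156 156 100  42  28  28  19  16  23  24  22  19  24
   23  23  24  21  22  26  23  23  26  37  27  26  26  27  27  27  27  26
   38 113 113 181]
 [121 140 154 157 158 158 158 158 156 156 156 126 111  83  80  80  75  74
   73  78  79  75  77 117  95  34  17  22  25  28  28  28  26  28  27  28
   28  27  28  27]
 [134 109  97 118 140 155 158 158 158 156 156 155 156 156 156 157 157 158
  156 158 160 163 159 156 126  47  15  17  15  15  20  23  31  31  30  29
   27  26  26  23]
 [122 122 127 135 104  92 113 138 153 156 157 157 156 157 157 157 157 156
  156 157 122 104 102 103 104  40  15  15  14  15  16  15  25  25  23  23
   24  24  25  24]]
```

View pics/c4.png

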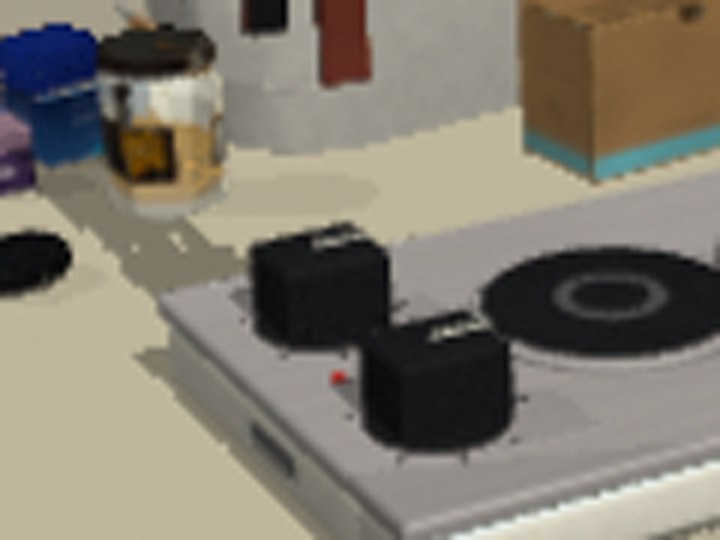

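The replaced knob at about (268,173) sits on the deck just like the fitted one. Its line is parallel to the fitted line and points to the plates. Its flange spans columns 257–280 and its bottom edge is at row 183, as predicted. The gripper is clear.

```bash
python3 -c "
from h import *
print(r.sign_off())"
```

```text
the job is handed in; nothing more can be done
None
```

The black knob is snapped home and flush on the D-shaft with its white line pointing to the plates, the gripper is clear, the dial was never touched, and the job was handed in at about 9 s on the robot clock; the hand-in returned no verdict.

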